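Find the soft corner of a jig plate and wedge it

ROBOT

A 6-joint arm with a two-finger parallel gripper is mounted at the origin on a cart in front of the work surface, level with it; the furniture and walls round the work are solid. World frame = base frame: x ahead of the robot, y to its left, z up, the work surface at z = 0. Lengths are in mm, angles in rad, forces in N, time in s.
With the tool pointing down it reaches from about 325 to 750 mm from the base axis. Payload 7.6 kg.
Tool frame: the origin (TCP) lies on the centre line of the jaws, within the pads' length; the fingertips stand 14 mm ahead of it and the grasp point (between the pads) lies 5 mm behind it (tips_ahead is the distance from the TCP to the fingertips, in mm); z points along the fingers, y is the line along which they close (so a half turn about z gives the same grasp; the last joint's range is limited). The gripper opens to 85 mm and grips with 20 to 120 N. Pads are 22 mm wide; open, the fingers measure 114 mm over their backs; the gripper's body (76 mm by 85 mm) begins 54 mm behind the grasp point. The pads swing forward as they close: fully open they stand 13 mm farther back than shut.
Start: joints at [-1.322, 0.052, 1.401, -0, 1.689, -0.07], TCP at [164.574, -498.558, 245.323] pointing down, gripper open.
Joint ranges: [-2.9, 2.9], [-0.91, 2.17], [0.12, 2.37], [-1.06, 4.2], [0.26, 2.73], [-2.93, 2.93]. Speed limits (rad/s): [2.57, 2.57, 3.01, 3.14, 3.14, 3.14].

INTERFACE

Orientations are given as a unit quaternion [x, y, z, w].
In Python, from cell import sense, camera, get_calibration, sign_off, look_for, spot_point, tips_ahead gives the robot as it stands. The module is installed in compiled form; this text tells all that it offers.
- The arm moves only by the shell command python3 -m crank 'ROWS' [OPENING] [FORCE]. ROWS is JSON, a list of rows, each a list of 4 numbers: the shift along the tool's x, y, z in cm, then the turn about the tool's z in rad. A call has 1 to 10 rows; each row is the pose to reach, as a shift and turn from the pose commanded when the call began, along the tool's axes at that moment; what a row does not reach only later rows make up. A row lasts 1/12 s, in which the tool goes at most 41.7 mm and 7.16 degrees, less where a joint would pass 70% of its speed; a pose out of reach is approached as far as the arm can. A call with a gripper value outside its range is refused whole. OPENING is the gripper's target within -1 to 1 (shut at 1, half-way at 0, fully open at -1), set as the call begins (- or left out, the last holds). The fingers move at their own pace and stop on an object; FORCE is the grip in N (left out, the last holds). Time passes only in rows, so rows that repeat a pose let the fingers close. It gives the time, the measured TCP pose, the force, the opening and the grip force at its end, in the units of the state.
- sense(): the state, without advancing time (a new reading comes with each control period).
- camera(name): name is "scene" or "top" or "wrist"; returns (picture, depth): 420x560x3 uint8, red, green, blue; 420x560 float32, mm along the optical axis (not along the pixel's ray), 0 where there is no reading.
- get_calibration(name): a dict with "fx", "fy", "cx", "cy" (pixels), "origin" and "rotation" of the camera in the world. Camera axes: x right, y down, z forward; pixel columns grow to the right and rows downward; lengths in mm; the calibration is good to about 2 mm. A picture is of the moment at which its call begins: read the wrist's pose just before it. get_calibration takes no time and is no camera call; for the wrist camera it gives the pose at the moment of the call.
- sign_off(): hands the job in; it is judged then, once.
Trained networks look in the newest picture that a camera, given by its name, has taken for a name from the list of things; names that differ only in an ending like _2 or _b are one class to them, and where a whole thing is asked for, a point or a joint stands for the part that bears it (a point fixed in the world has none). Each returns a list of dicts, best first, with "p" (0 to 1); they miss things now and then, are a little off and sometimes report something else, mostly with a low value. They report only what shows in the picture. A call takes as long as a camera call.
- look_for(camera, query): "at" ([x, y, z] in mm, in world coordinates, good to about 4 mm: the middle of the surface that is visible of it).
- spot_point(camera, query): "at" ([x, y, z] in mm, in world coordinates, good to about 4 mm: a listed point, or the origin of a listed thing).
The state is a dict: "time": time; "q": joint angles; "qvel": joint speeds; "effort": joint torques, N m; "eef_pos": TCP position; "eef_rot": TCP orientation; "contact_force": force on the tool from outside, world axes, zero at the start; "wrist_torque": the same for the moment, N m; "gripper_width": finger opening in mm; "finger_force": force on a finger pad.
Only numpy, scipy, OpenCV 4.12 (cv2) and the standard library are available. Lean on these libraries where they do the work, as an engineer would, in place of code of your own. Each camera call takes 0.05 s, during which the arm holds its last target. There are 200 camera calls.

TASK

The steel jig plate rocks because the packer is missing under one of its corners. Press down on the corners with a fingertip to find the one that gives, then press that corner's orange wedge shim home by its head, flat in its groove under the plate, until it is snug but has not jacked the plate up, and press the same corner once more to see that it now stands firm. Only touch and push: grasp and lift nothing, leave the other three wedges where they lie, and do not disturb the offcut on the plate or the things around it.

Things in the scene. Friction and masses are not known exactly. Their poses are not given: they have to be found in the camera images.
- plate: bare steel jig plate 150 (x) x 130 (y) x 12 mm, about 1.8 kg, with a grid of small holes and two short pins; loose. Origin: centre of its underside; z up, x away from the robot, y to its left (turned up to 0.12 rad). Stands level on the bearers, top 37.5 mm above the bench. One corner (which one varies) has no packer: it sinks 2 to 4 mm when pressed with over 7 N and comes back; the others sink under 1 mm at 15 N
- bearers: two dark steel bars fixed to the bench under the plate, 240 mm long along y, 40 mm wide, centred at x = -50 and +50 mm; origin midway between them on the bench, axes as the plate's. Each has a groove along its top, 34 mm wide, floor 20 mm above the bench, rims 22 mm. 5.5 mm brass packers between groove floor and plate carry it at three corners, 8 mm in from its left or right edge
- corner_near_left (a point): point on the plate's top face near its near left corner, (plate x -60, y +52 mm): the place to press
- corner_near_right (a point): point on the plate's top face near its near right corner, (plate x -60, y -52 mm): the place to press
- corner_far_left (a point): point on the plate's top face near its far left corner, (plate x +60, y +52 mm): the place to press
- corner_far_right (a point): point on the plate's top face near its far right corner, (plate x +60, y -52 mm): the place to press
- wedge_near_left: orange wedge shim of the near left corner, 38 x 28 mm, in the groove, thin end 2 to 9 mm outside the plate's left edge. 2 mm thick at the thin end, 6.5 mm at the head (8 mm thick, 17 high, at the outer end). Origin: centre of underside; x points from head (-19) to thin end (+19 mm). Slides at 1 N; snug about 23 mm under the plate (push over 5 N; over 15 N lifts the plate); a packer stops it at 8 mm
- wedge_near_right: orange wedge shim of the near right corner, 38 x 28 mm, in the groove, thin end 2 to 9 mm outside the plate's right edge. 2 mm thick at the thin end, 6.5 mm at the head (8 mm thick, 17 high, at the outer end). Origin: centre of underside; x points from head (-19) to thin end (+19 mm). Slides at 1 N; snug about 23 mm under the plate (push over 5 N; over 15 N lifts the plate); a packer stops it at 8 mm
- wedge_far_left: orange wedge shim of the far left corner, 38 x 28 mm, in the groove, thin end 2 to 9 mm outside the plate's left edge. 2 mm thick at the thin end, 6.5 mm at the head (8 mm thick, 17 high, at the outer end). Origin: centre of underside; x points from head (-19) to thin end (+19 mm). Slides at 1 N; snug about 23 mm under the plate (push over 5 N; over 15 N lifts the plate); a packer stops it at 8 mm
- wedge_far_right: orange wedge shim of the far right corner, 38 x 28 mm, in the groove, thin end 2 to 9 mm outside the plate's right edge. 2 mm thick at the thin end, 6.5 mm at the head (8 mm thick, 17 high, at the outer end). Origin: centre of underside; x points from head (-19) to thin end (+19 mm). Slides at 1 N; snug about 23 mm under the plate (push over 5 N; over 15 N lifts the plate); a packer stops it at 8 mm
- angle: aluminium angle offcut, 35 x 90 x 33 mm, lying loose on the middle of the plate; origin at the centre of its underside; leave it alone
- tape_measure: yellow tape measure, 32 x 74 x 60 mm, standing on the bench to the left of the plate; origin at the centre of its underside; bystander
- brass_stub: upright brass rod stub, 18 mm thick, 62 mm high, on the bench behind the plate; origin at the centre of its underside; bystander
- screwdriver: screwdriver with an orange handle, 195 mm long, lying on the bench in front of the plate; origin at the centre of its underside; bystander

How it is judged (in metres and radians):
On the way, in this order (a step that is already met when the one before it is completed fails the run):
1. the corner without a packer is pressed and the plate rocks under the finger (angle between plate's own z axis and vertical above 0.02 rad and contact force between the fingers and plate above 2 N), for 0.05 s.
2. that corner's wedge, and no other, is home under the level plate ((((y of wedge_near_left in the frame of plate below 0.066 m and angle between wedge_near_left's own z axis and vertical below 0.02 rad) and distance of each of wedge_near_right, wedge_far_left, wedge_far_right from where it was at the start of the episode below 0.008 m) or ((y of wedge_near_right in the frame of plate above -0.066 m and angle between wedge_near_right's own z axis and vertical below 0.02 rad) and distance of each of wedge_near_left, wedge_far_left, wedge_far_right from where it was at the start of the episode below 0.008 m) or ((y of wedge_far_left in the frame of plate below 0.066 m and angle between wedge_far_left's own z axis and vertical below 0.02 rad) and distance of each of wedge_near_left, wedge_near_right, wedge_far_right from where it was at the start of the episode below 0.008 m) or ((y of wedge_far_right in the frame of plate above -0.066 m and angle between wedge_far_right's own z axis and vertical below 0.02 rad) and distance of each of wedge_near_left, wedge_near_right, wedge_far_left from where it was at the start of the episode below 0.008 m)) and angle between plate's own z axis and vertical below 0.005 rad), for 0.2 s.
3. the corner is pressed again with at least 3 N and stands firm, its wedge taking the load (contact force between the fingers and plate above 3 N and angle between plate's own z axis and vertical below 0.006 rad and ((((y of wedge_near_left in the frame of plate below 0.066 m and angle between wedge_near_left's own z axis and vertical below 0.02 rad) and distance of each of wedge_near_right, wedge_far_left, wedge_far_right from where it was at the start of the episode below 0.008 m) and contact force between wedge_near_left and plate above 1 N) or (((y of wedge_near_right in the frame of plate above -0.066 m and angle between wedge_near_right's own z axis and vertical below 0.02 rad) and distance of each of wedge_near_left, wedge_far_left, wedge_far_right from where it was at the start of the episode below 0.008 m) and contact force between wedge_near_right and plate above 1 N) or (((y of wedge_far_left in the frame of plate below 0.066 m and angle between wedge_far_left's own z axis and vertical below 0.02 rad) and distance of each of wedge_near_left, wedge_near_right, wedge_far_right from where it was at the start of the episode below 0.008 m) and contact force between wedge_far_left and plate above 1 N) or (((y of wedge_far_right in the frame of plate above -0.066 m and angle between wedge_far_right's own z axis and vertical below 0.02 rad) and distance of each of wedge_near_left, wedge_near_right, wedge_far_left from where it was at the start of the episode below 0.008 m) and contact force between wedge_far_right and plate above 1 N))), for 0.1 s.
At the end, for the whole second after the job is handed in: The wedge of the corner without a packer is at least 18 mm under the plate, flat in its groove; the other three moved under 8 mm; the plate is level within 0.005 rad, at rest and moved under 8 mm; offcut and bystanders moved under 20 mm (all of step 2 and distance of plate from where it was at the start of the episode below 0.008 m and linear speed of plate below 0.01 m/s and distance of each of angle, tape_measure, brass_stub, screwdriver from where it was at the start of the episode below 0.02 m); the robot touches nothing.
It fails at once if the plate is lifted (height (world z) of plate above 0.0375 m).
It fails at once if a wedge is lifted out of its groove (height (world z) of any of wedge_near_left, wedge_near_right, wedge_far_left, wedge_far_right above 0.032 m).
It fails at once if the offcut or a bystander is picked up (height (world z) of angle above 0.06 m or height (world z) of any of tape_measure, brass_stub, screwdriver above 0.03 m).
It also fails if it takes over 58 s, if anything falls off the work surface, if the arm or the gripper's body presses on something with over 40 N, if the wrist force passes 120 N, or if a joint passes its speed limit or range.

## Working session

There is one attempt and no reset: what is moved stays moved. The work goes in short steps, Python scripts to look and compute and a shell command to move; the robot and the scene stay as the last step left them, time stands still between calls to the robot, and variables do not carry over. Pictures are saved under pics/ and viewed, at most 10 in all, crops included, and the job is handed in when it is done.

```bash
mkdir -p pics; python3 - <<'E'
from cell import *
import cv2,numpy as np
s=sense();print(s['time'],s['eef_pos'],s['eef_rot'],s['gripper_width'],tips_ahead() if callable(tips_ahead) else tips_ahead)
for c in('top','scene'):
    p,d=camera(c);cv2.imwrite(f'pics/{c}0.png',p[...,::-1])
    if c=='top':np.save('d0.npy',d)
    for q in ['plate','bearers','corner_near_left','corner_near_right','corner_far_left','corner_far_right','wedge_near_left','wedge_near_right','wedge_far_left','wedge_far_right','angle','tape_measure','brass_stub','screwdriver'][: 14 if c=='top' else 0]:
        r=spot_point(c,q);print(c,q,[(np.round(a['at']).tolist(),round(a['p'],2)) for a in r[:4]])
E
```

```text
0.0 [ 164.49746612 -498.25247863  244.4885723 ] [ 9.87320942e-01  1.58734756e-01 -8.34308235e-05 -7.92031178e-04] 85.21917398506754 14.0
top plate [([560.0, -202.0, 26.0], 0.61)]
top bearers []
top corner_near_left [([504.0, -145.0, 42.0], 0.98)]
top corner_near_right [([496.0, -249.0, 40.0], 0.73)]
top corner_far_left [([625.0, -155.0, 40.0], 0.92), ([615.0, -263.0, 34.0], 0.43)]
top corner_far_right [([613.0, -261.0, 37.0], 0.94)]
top wedge_near_left [([515.0, -110.0, 24.0], 0.79)]
top wedge_near_right [([501.0, -287.0, 19.0], 0.49)]
top wedge_far_left [([617.0, -114.0, 16.0], 0.56)]
top wedge_far_right [([602.0, -302.0, 16.0], 0.74)]
top angle [([559.0, -206.0, 36.0], 0.9)]
top tape_measure [([506.0, 70.0, -3.0], 0.74)]
top brass_stub [([518.0, -109.0, 21.0], 0.72), ([670.0, -206.0, 0.0], 0.5)]
top screwdriver [([364.0, -101.0, 2.0], 0.74)]
```

View pics/top0.png

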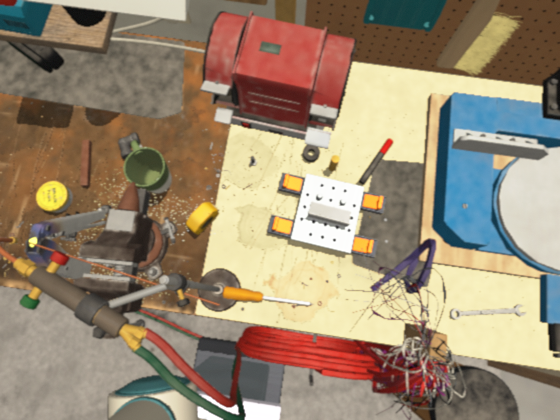

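View pics/scene0.png

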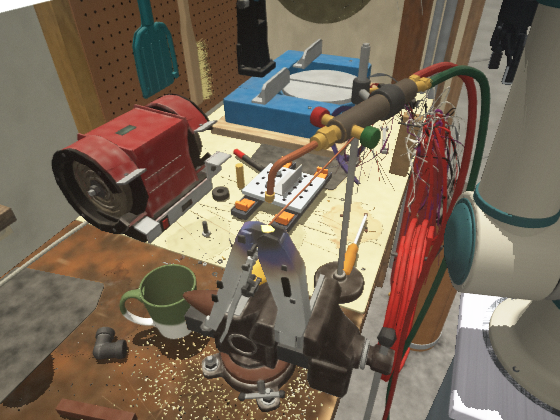

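Top view: plate near px (328,213), with wedges at (292,183), (282,227), (372,202) and (362,245). The torch stand is to the left of it and cables are front right. I'll check the clearance heights before travelling.

```bash
python3 - <<'E'
from cell import *
import numpy as np
d=np.load('d0.npy');c=get_calibration('top');v,u=np.mgrid[:420,:560]
P=np.stack([(u-c['cx'])/c['fx']*d,(v-c['cy'])/c['fy']*d,d],-1)@np.array(c['rotation']).T+np.array(c['origin'])
P=P[d>0]
for x in range(100,800,50):
    print(x,[int(P[m][:,2].max()) if (m:=(abs(P[:,0]-x)<25)&(abs(P[:,1]-y)<25)).any() else None for y in range(-550,301,50)])
w=get_calibration('wrist');print(w['origin'],np.round(w['rotation'],2),w['fx'])
E
```

```text
Traceback (most recent call last):
ValueError: matmul: Input operand 1 has a mismatch in its core dimension 0, with gufunc signature (n?,k),(k,m?)->(n?,m?) (size 4 is different from 3)
```

```bash
cat >h.py <<'E'
from cell import *
import numpy as np,cv2
from scipy.spatial.transform import Rotation as R
def cloud(d,c):
    v,u=np.mgrid[:420,:560]
    P=np.stack([(u-c['cx'])/c['fx']*d,(v-c['cy'])/c['fy']*d,d],-1)
    return P@R.from_quat(c['rotation']).as_matrix().T+np.array(c['origin'])
def delta(target,yaw):
    """shift in cm in tool axes + turn to reach TCP target with tool-x at world yaw"""
    s=sense();M=R.from_quat(s['eef_rot']).as_matrix();cy=np.arctan2(M[1,0],M[0,0])
    return np.round(M.T@(np.array(target)-s['eef_pos'])/10,2),round(-(yaw-cy),3)
E
python3 - <<'E'
from h import *
d=np.load('d0.npy');c=get_calibration('top')
P=cloud(d,c)[d>0]
for x in range(100,800,50):
    print(x,[int(P[m][:,2].max()) if (m:=(abs(P[:,0]-x)<25)&(abs(P[:,1]-y)<25)).any() else None for y in range(-550,301,50)])
w=get_calibration('wrist');print(w['origin'],np.round(R.from_quat(w['rotation']).as_matrix(),2),w['fx'])
print(delta([540,-205,245],-.08))
E
```

```text
100 [-217, -888, -892, -177, -889, -888, -889, -795, 4, 3, 4, 12, -202, -325, -788, -802, -887, -889]
150 [-191, None, None, 24, None, None, None, None, 4, 5, 220, 256, -786, 264, -787, -798, -878, -885]
200 [-194, None, 61, 164, 199, -45, -37, -35, -56, 386, 390, 370, 378, 283, -885, -884, -877, -874]
250 [None, None, 226, 239, 201, -30, -23, -23, -29, 387, 410, 410, -888, -887, 149, 154, -891, -891]
300 [5, 4, 161, 239, 193, 42, 4, 5, 4, 6, 409, 411, 413, 416, 407, 160, None, 3]
350 [5, 6, 159, 252, 239, 171, 6, 20, 22, 28, 331, 431, 405, 414, 410, 405, 312, 5]
400 [9, 13, 5, 260, 252, 243, 120, 7, 6, 5, 20, 23, 22, 6, 405, 392, 386, 3]
450 [5, 5, 8, 252, 239, 170, 6, 5, 5, 5, 5, 4, 43, 39, 150, 256, 287, 5]
500 [57, 111, 111, 169, 9, 54, 42, 42, 42, 40, 5, 6, 64, 62, 135, 135, 138, 4]
550 [100, 112, 112, 29, 8, 8, 72, 73, 73, 40, 5, 5, 61, 5, 102, 119, 101, 6]
600 [100, 113, 115, 28, 24, 40, 56, 57, 43, 569, 565, 5, 6, 5, 101, 101, 102, 18]
650 [101, 112, 112, 28, 8, 24, 42, 65, 41, 568, 567, 512, 512, 509, 505, 501, 94, 26]
700 [167, 168, 168, 29, 8, 25, 5, 181, 182, 4, 5, 5, 62, 6, 6, 5, 27, 7]
750 [126, 139, 131, 28, 22, 24, 5, 211, 210, 202, 201, 205, 198, 196, 5, 8, 248, 249]
[ 241.64698574 -473.23149962  374.69015762] [[ 0.31 -0.9  -0.3 ]
 [-0.95 -0.3  -0.1 ]
 [ 0.    0.32 -0.95]] 301.3176130997055
(array([ 4.485e+01, -1.611e+01,  3.000e-02]), np.float64(0.399))
```

```bash
python3 -m crank '[[0,0,-4,0],[0,0,-8,0],[0,0,-11,0],[3.7,-1.3,-11,0],[7.4,-2.6,-11,0],[11.1,-3.9,-11,0],[14.8,-5.3,-11,0],[18.5,-6.6,-11,0],[22.2,-8,-11,0],[26,-9.3,-11,0]]' 1 20
python3 -c "
from h import *
print(delta([540,-205,245],-.08))"
```

```text
time: 1.63
eef_pos: [383.5, -327.2, 355.6]
eef_rot: [0.987, 0.159, 0.0, 0.0]
contact_force: [1.1, -1.3, -0.0]
gripper_width: -0.2
finger_force: 0.0
(array([18.69, -6.71, 11.06]), np.float64(0.399))
```

```bash
python3 -m crank '[[3.7,-1.3,0,0.1],[7.4,-2.6,0,0.2],[11.1,-3.9,0,0.3],[14.9,-5.3,2,0.4],[18.7,-6.7,5,0.4],[18.7,-6.7,8,0.4],[18.7,-6.7,8,0.4],[18.7,-6.7,8,0.4],[18.7,-6.7,8,0.4]]'
python3 - <<'E'
from h import *
print(tips_ahead() if callable(tips_ahead) else tips_ahead)
p,d=camera('wrist');c=get_calibration('wrist');cv2.imwrite('pics/w1.png',p[...,::-1])
np.savez('w1.npz',p=p,d=d);import pickle;pickle.dump(c,open('w1.pkl','wb'))
P=cloud(d,c);z=P[...,2]
m=((abs(z-37.5)<4)&(d>0)).astype(np.uint8)
hsv=cv2.cvtColor(p,cv2.COLOR_RGB2HSV)
n,l,st,_=cv2.connectedComponentsWithStats(m);k=1+st[1:,4].argmax()
cs,_=cv2.findContours((l==k).astype(np.uint8),cv2.RETR_EXTERNAL,cv2.CHAIN_APPROX_NONE)
pts=P[l==k];print('plate z',np.median(pts[:,2]),len(pts));r=cv2.minAreaRect(pts[:,:2].astype(np.float32));print('rect',r)
for q in ['plate','corner_near_left','corner_near_right','corner_far_left','corner_far_right','wedge_near_left','wedge_near_right','wedge_far_left','wedge_far_right']:
    print(q,[(np.round(a['at']).tolist(),round(a['p'],2)) for a in spot_point('wrist',q)[:2]])
o=((hsv[...,0]<18)&(hsv[...,1]>150)&(hsv[...,2]>120)&(d>0)).astype(np.uint8)
n,l,st,_=cv2.connectedComponentsWithStats(o)
for i in range(1,n):
    if st[i,4]>150:
        Q=P[l==i];print(st[i],np.round(Q.min(0)),np.round(Q.max(0)),np.round(np.median(Q,0)))
E
```

```text
time: 2.38
eef_pos: [538.7, -207.5, 277.7]
eef_rot: [0.999, -0.041, 0.001, 0.001]
contact_force: [-0.4, -0.2, 0.4]
gripper_width: 0.3
finger_force: 0.0
14.0
plate z 39.38522731574636 10116
rect ((558.5615234375, -203.14366149902344), (130.12060546875, 149.91798400878906), 84.65955352783203)
plate [([559.0, -201.0, 29.0], 0.95)]
corner_near_left [([504.0, -144.0, 40.0], 0.96)]
corner_near_right [([498.0, -256.0, 34.0], 0.92)]
corner_far_left [([624.0, -154.0, 34.0], 0.71)]
corner_far_right [([611.0, -260.0, 37.0], 0.58), ([504.0, -148.0, 39.0], 0.32)]
wedge_near_left [([519.0, -113.0, 18.0], 0.71), ([356.0, -98.0, 0.0], 0.47)]
wedge_near_right [([502.0, -285.0, 20.0], 0.74)]
wedge_far_left [([617.0, -121.0, 18.0], 0.81), ([614.0, -259.0, 34.0], 0.33)]
wedge_far_right [([618.0, -114.0, 20.0], 0.6), ([600.0, -299.0, 18.0], 0.58)]
[180 106   9  25 174] [ 605. -108.   21.] [633. -97.  41.] [ 619. -104.   38.]
[188 106  28  25 650] [ 602. -138.   20.] [ 632. -107.   30.] [ 617. -123.   26.]
[332 108  28  25 622] [ 585. -312.   20.] [ 615. -280.   33.] [ 601. -296.   26.]
[359 108   9  25 165] [ 585. -323.   20.] [ 612. -309.   41.] [ 599. -314.   39.]
[195 186  26  22 519] [ 503. -130.   20.] [533. -98.  30.] [ 518. -113.   26.]
[325 188  25  22 490] [ 486. -300.   21.] [ 515. -268.   31.] [ 501. -283.   26.]
[180 293  30  12 258] [356. -90.  18.] [371. -48.  30.] [364. -69.  25.]
```

View pics/w1.png

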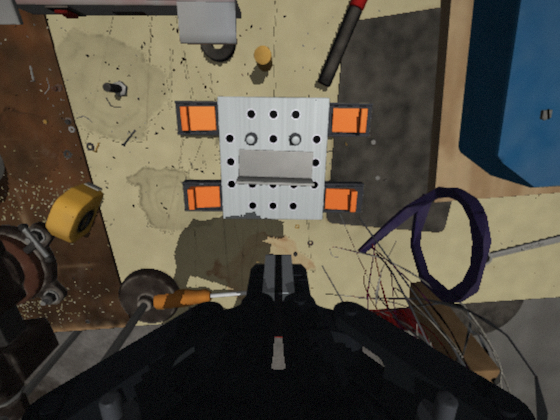

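Wrist view: plate at px (272,157), wedges at (198,117), (350,120), (205,196) and (341,198), and the offcut at (275,165) clear of the corners. The depth rectangle is exactly 130x150 mm, so the plate pose is centre (558.6, -203.1), yaw -0.093.

```bash
python3 - <<'E'
from h import *
a=-.0932;M=np.array([[np.cos(a),-np.sin(a)],[np.sin(a),np.cos(a)]])
for n,x,y in(('NL',-60,52),('NR',-60,-52),('FL',60,52),('FR',60,-52)):
    t=M@[x,y]+[558.6,-203.1];print(n,t,delta([*t,58],a))
E
```

```text
NL [ 503.69978551 -145.74177087] (array([-4.  , -5.79, 21.75]), np.float64(0.012))
NR [ 494.02101175 -249.29041325] (array([-4.13,  4.61, 21.76]), np.float64(0.012))
FL [ 623.17898825 -156.90958675] (array([ 7.99, -5.65, 21.76]), np.float64(0.012))
FR [ 613.50021449 -260.45822913] (array([ 7.87,  4.75, 21.76]), np.float64(0.012))
```

```bash
python3 -m crank '[[-2,-3,2,0.01],[-4,-5.8,5,0.01],[-4,-5.8,9,0.01],[-4,-5.8,13,0.01],[-4,-5.8,17,0.01],[-4,-5.8,20,0.01],[-4,-5.8,21.3,0.01],[-4,-5.8,21.8,0.01],[-4,-5.8,21.8,0.01],[-4,-5.8,21.8,0.01]]'
python3 -m crank '[[0,0,0.2,0],[0,0,0.4,0],[0,0,0.5,0],[0,0,0.6,0],[0,0,0.6,0]]'
```

```text
time: 3.72
eef_pos: [504.5, -145.8, 58.6]
eef_rot: [0.999, -0.046, 0.001, 0.0]
contact_force: [0.3, -0.1, -0.7]
gripper_width: -0.2
finger_force: 0.0
time: 4.13
eef_pos: [503.9, -145.6, 51.6]
eef_rot: [0.999, -0.046, 0.0, 0.0]
contact_force: [-0.0, 0.3, 0.9]
gripper_width: -0.2
finger_force: 0.1
```

```bash
python3 -m crank '[[0,0,0.05,0],[0,0,0.1,0],[0,0,0.1,0]]'; python3 -m crank '[[0,0,0.05,0],[0,0,0.1,0],[0,0,0.1,0]]'
```

```text
time: 4.38
eef_pos: [504.0, -145.6, 51.5]
eef_rot: [0.999, -0.046, 0.0, 0.0]
contact_force: [-3.3, 2.9, 8.3]
gripper_width: 0.1
finger_force: 4.2
time: 4.63
eef_pos: [504.0, -145.6, 51.5]
eef_rot: [0.999, -0.046, 0.0, 0.0]
contact_force: [-7.3, 2.8, 14.6]
gripper_width: -0.1
finger_force: 7.7
```

Near left is firm: z holds at 51.5 under 14.6 N. Next is near right.

```bash
python3 -m crank '[[0,0,-1,0],[0,3.5,-1.2,0],[0,7,-1.2,0],[0,10.4,-1.2,0],[0,10.4,-0.8,0],[0,10.4,-0.4,0],[0,10.4,-0.2,0],[0,10.4,-0.1,0],[0,10.4,-0.1,0],[0,10.4,-0.1,0]]';python3 -m crank '[[0,0,0.05,0],[0,0,0.1,0],[0,0,0.1,0]]'
```

```text
time: 5.47
eef_pos: [494.3, -249.0, 51.5]
eef_rot: [0.999, -0.045, -0.0, 0.001]
contact_force: [-5.2, -4.3, 7.6]
gripper_width: -0.2
finger_force: 3.9
time: 5.72
eef_pos: [494.3, -249.1, 51.5]
eef_rot: [0.999, -0.045, -0.0, 0.001]
contact_force: [-8.4, -1.8, 14.0]
gripper_width: 0.1
finger_force: 7.2
```

Near right is firm too. For far right I'll lift over the offcut height.

```bash
python3 -m crank '[[0,0,-2.5,0],[0,0,-5,0],[4,0,-5,0],[8,0,-5,0],[12,0,-5,0],[12,0,-2,0],[12,0,-0.7,0],[12,0,-0.3,0],[12,0,-0.1,0],[12,0,-0.1,0]]';python3 -m crank '[[0,0,0.05,0],[0,0,0.1,0],[0,0,0.1,0]]'
```

```text
time: 6.55
eef_pos: [614.1, -258.1, 51.6]
eef_rot: [0.999, -0.045, 0.001, -0.001]
contact_force: [3.6, 4.1, 5.0]
gripper_width: -0.0
finger_force: 2.9
time: 6.8
eef_pos: [614.1, -258.1, 51.5]
eef_rot: [0.999, -0.045, 0.001, -0.001]
contact_force: [0.2, 4.0, 8.8]
gripper_width: 0.2
finger_force: 4.9
```

```bash
python3 -m crank '[[0,0,0.05,0],[0,0,0.1,0],[0,0,0.1,0]]'
```

```text
time: 7.05
eef_pos: [614.1, -258.1, 51.5]
eef_rot: [0.999, -0.045, 0.001, -0.0]
contact_force: [-3.0, 5.6, 14.2]
gripper_width: -0.3
finger_force: 7.3
```

Far right is firm, which leaves far left. The move along y at x=+60 stays beyond the pins, but I'll lift anyway.

```bash
python3 -m crank '[[0,0,-2,0],[0,-3,-3,0],[0,-6.5,-3,0],[0,-10.2,-3,0],[0,-10.2,-1.2,0],[0,-10.2,-0.6,0],[0,-10.2,-0.3,0],[0,-10.2,-0.2,0],[0,-10.2,-0.1,0],[0,-10.2,-0.1,0]]';python3 -m crank '[[0,0,0.05,0],[0,0,0.1,0],[0,0,0.1,0]]'
```

```text
time: 7.88
eef_pos: [622.9, -159.2, 50.0]
eef_rot: [0.999, -0.046, 0.0, 0.0]
contact_force: [-1.1, 1.1, 4.3]
gripper_width: 0.0
finger_force: 2.0
time: 8.13
eef_pos: [623.2, -159.2, 48.9]
eef_rot: [0.999, -0.046, 0.0, 0.0]
contact_force: [-3.1, 0.7, 5.3]
gripper_width: -0.1
finger_force: 2.6
```

```bash
python3 -m crank '[[0,0,0.1,0],[0,0,0.15,0],[0,0,0.15,0]]'; python3 -m crank '[[0,0,-1,0],[0,0,-3,0],[0,0,-6,0],[0,0,-6,0],[0,0,-6,0]]'
python3 - <<'E'
from h import *
p,d=camera('wrist');c=get_calibration('wrist');cv2.imwrite('pics/w2.png',p[...,::-1])
P=cloud(d,c);hsv=cv2.cvtColor(p,cv2.COLOR_RGB2HSV)
o=((hsv[...,0]<18)&(hsv[...,1]>150)&(hsv[...,2]>120)&(d>0)).astype(np.uint8)
n,l,st,_=cv2.connectedComponentsWithStats(o)
for i in range(1,n):
    if st[i,4]>150:
        Q=P[l==i];print(st[i],np.round(Q.min(0)),np.round(Q.max(0)),np.round(np.median(Q,0)))
a=-.0932
print(sense()['eef_pos'])
M=np.array([[np.cos(a),-np.sin(a)],[np.sin(a),np.cos(a)]])
Q=P[(d>0)];L=(Q[:,:2]-[558.6,-203.1])@M
m=(Q[:,2]>34)&(Q[:,2]<48)&(L[:,1]>80)&(L[:,1]<130)&(abs(L[:,0]-50)<30)
print('head local',np.percentile(L[m],[2,50,98],axis=0))
for yy in(100,105,110,115,120,125,130): print(yy,delta([*(M@[60,yy]+[558.6,-203.1]),110],a)) if yy==125 else 0
E
```

```text
time: 8.38
eef_pos: [623.2, -159.1, 48.6]
eef_rot: [0.999, -0.046, 0.0, 0.001]
contact_force: [-6.8, 1.1, 12.0]
gripper_width: 0.4
finger_force: 5.9
time: 8.8
eef_pos: [624.3, -159.1, 109.3]
eef_rot: [0.999, -0.046, 0.002, 0.001]
contact_force: [-0.5, -0.2, -0.2]
gripper_width: 0.0
finger_force: 0.0
[209 217  42  28 891] [ 610. -137.   18.] [ 630. -106.   27.] [ 621. -121.   23.]
[ 434  218   47   36 1355] [ 584. -311.   19.] [ 614. -280.   27.] [ 599. -295.   23.]
[196 225  12  27 262] [ 610. -107.   33.] [630. -99.  37.] [ 621. -103.   36.]
[483 225  17  35 344] [ 568. -343.    1.] [ 611. -308.   37.] [ 598. -313.   36.]
[418 327  35  29 606] [ 484. -298.   20.] [ 514. -271.   27.] [ 504. -286.   24.]
[455 339  14  26 210] [ 452. -329.    2.] [ 512. -297.   38.] [ 499. -301.   36.]
[ 623.33301542 -158.76814247  107.22109828]
head local [[ 35.44446218 101.51048801]
 [ 49.03731722 105.19566843]
 [ 61.64587741 109.15279625]]
125 (array([-0.02, -7.48, -0.28]), np.float64(0.002))
```

View pics/w2.png

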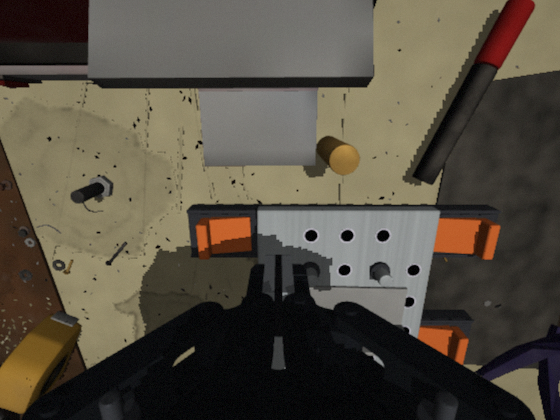

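Far left is the corner that gives: it sinks about 3 mm, while the others did not. The picture shows its wedge at px (225,236), head at (203,238), local head x≈49, y 101–109. I'll check the grinder clearance for the camera mount before descending.

```bash
python3 - <<'E'
from h import *
d=np.load('d0.npy');P=cloud(d,get_calibration('top'))[d>0]
P=P[(P[:,2]>80)&(P[:,2]<400)&(P[:,0]>600)]
for y in range(-260,60,20):
    Q=P[abs(P[:,1]-y)<12]
    print(y,[(zt,int(Q[Q[:,2]>zt][:,0].min())) for zt in(80,120,160,190) if (Q[:,2]>zt).any()])
a=-.0932;M=np.array([[np.cos(a),-np.sin(a)],[np.sin(a),np.cos(a)]])
t=M@[49.5,135]+[558.6,-203.1];print(t,delta([*t,42],a),get_calibration('wrist')['origin'])
E
```

```text
-260 [(80, 924), (120, 924), (160, 924), (190, 924)]
-240 [(80, 915), (120, 915), (160, 915), (190, 915)]
-220 [(80, 911), (120, 911), (160, 911), (190, 911)]
-200 [(80, 723), (120, 723), (160, 725), (190, 743)]
-180 [(80, 678), (120, 706), (160, 706), (190, 743)]
-160 [(80, 678), (120, 708), (160, 708), (190, 747)]
-140 [(80, 680), (120, 708), (160, 708), (190, 741)]
-120 [(80, 741), (120, 741), (160, 741), (190, 741)]
-100 [(80, 749), (120, 749), (160, 749), (190, 749)]
-80 [(80, 751), (120, 751), (160, 751), (190, 752)]
-60 [(80, 752), (120, 752), (160, 752), (190, 752)]
-40 [(80, 754), (120, 754), (160, 754), (190, 756)]
-20 [(80, 755), (120, 755), (160, 755), (190, 758)]
0 [(80, 758), (120, 758), (160, 758), (190, 758)]
20 [(80, 727), (120, 727), (160, 727), (190, 754)]
40 [(80, 725), (120, 725), (160, 725), (190, 763)]
[620.448964   -73.29262096] (array([-1.08, -8.49,  6.52]), np.float64(0.002)) [ 704.01662522 -166.47415189  236.70809157]
```

```bash
python3 -m crank '[[-0.5,-4,0,0],[-1.1,-8,0,0],[-1.1,-8.5,2,0],[-1.1,-8.5,4.5,0],[-1.1,-8.5,6,0],[-1.1,-8.5,6.7,0],[-1.1,-8.5,6.7,0],[-1.1,-8.5,6.7,0]]'
python3 - <<'E'
from h import *
p,d=camera('wrist');cv2.imwrite('pics/w3.png',p[...,::-1])
E
```

```text
time: 9.52
eef_pos: [619.7, -73.0, 39.5]
eef_rot: [0.999, -0.046, -0.0, 0.0]
contact_force: [0.2, 0.1, 0.2]
gripper_width: -0.0
finger_force: 0.0
```

View pics/w3.png

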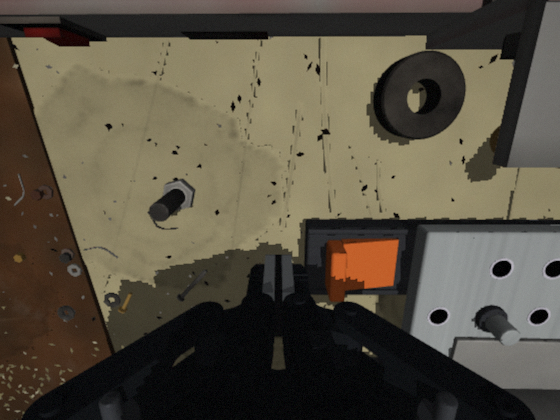

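Picture: fingertips at (280,270) sit in line with the wedge head (335,268), with tip z about 25.5 mm. Pushing now.

```bash
python3 -m crank '[[0,0.5,0,0],[0,1,0,0],[0,1.3,0,0],[0,1.5,0,0],[0,1.7,0,0],[0,1.9,0,0],[0,2.1,0,0],[0,2.3,0,0],[0,2.5,0,0]]'; python3 -m crank '[[0,0.2,0,0],[0,0.4,0,0],[0,0.6,0,0],[0,0.8,0,0],[0,0.8,0,0]]'
```

```text
time: 10.32
eef_pos: [618.1, -97.4, 40.6]
eef_rot: [0.999, -0.045, 0.001, -0.0]
contact_force: [-0.4, 4.4, 4.6]
gripper_width: 0.1
finger_force: 2.8
time: 10.73
eef_pos: [617.3, -105.7, 40.6]
eef_rot: [0.999, -0.046, 0.001, -0.0]
contact_force: [-0.1, 3.0, 5.8]
gripper_width: 0.1
finger_force: 2.3
```

```bash
python3 - <<'E'
from h import *
p,d=camera('wrist');c=get_calibration('wrist');cv2.imwrite('pics/w4.png',p[...,::-1])
P=cloud(d,c);a=-.0932;M=np.array([[np.cos(a),-np.sin(a)],[np.sin(a),np.cos(a)]])
print('tcp local',M.T@(sense()['eef_pos'][:2]-np.array([558.6,-203.1])))
hsv=cv2.cvtColor(p,cv2.COLOR_RGB2HSV)
o=((hsv[...,0]<18)&(hsv[...,1]>150)&(hsv[...,2]>80)&(d>0))
o[:,450:]=0
Q=P[o];L=np.c_[(Q[:,:2]-[558.6,-203.1])@M,Q[:,2]]
print(np.percentile(L,[1,10,50,90,99],axis=0).round(1)); h=L[L[:,2]>33];print(len(h),np.percentile(h,[1,50,99],axis=0).round(1) if len(h) else '')
E
```

```text
tcp local [ 49.37674539 102.50154133]
[[38.3 65.2 21.8]
 [46.1 67.9 24.6]
 [56.9 76.9 26.5]
 [63.3 86.5 37.8]
 [63.8 88.9 38.7]]
426 [[40.8 81.9 33.7]
 [57.8 85.3 37.6]
 [63.6 89.4 38.9]]
```

View pics/w4.png

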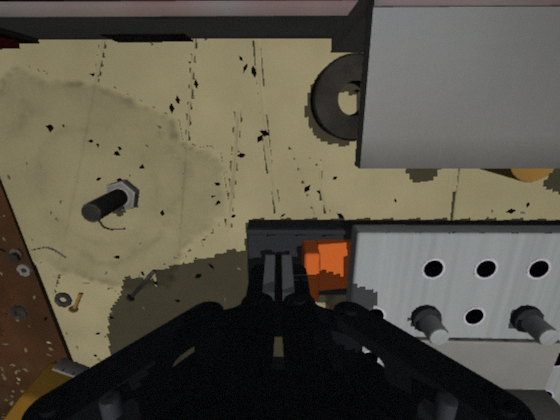

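The wedge has followed: head outer face at local y≈89, target about 80. I'll relieve the vertical contact a little and keep pushing.

```bash
python3 -m crank '[[0,0,-0.1,0],[0,0,-0.15,0],[0,0,-0.15,0]]'; python3 -m crank '[[0,0.15,0,0],[0,0.3,0,0],[0,0.4,0,0],[0,0.5,0,0],[0,0.5,0,0]]'
```

```text
time: 11.03
eef_pos: [616.4, -105.9, 40.7]
eef_rot: [0.999, -0.046, -0.001, 0.0]
contact_force: [0.6, -0.5, 0.3]
gripper_width: 0.0
finger_force: 0.2
time: 11.45
eef_pos: [616.2, -111.0, 41.1]
eef_rot: [0.999, -0.046, -0.0, 0.0]
contact_force: [-0.4, 1.0, -0.3]
gripper_width: -0.1
finger_force: 0.0
```

```bash
python3 -m crank '[[0,0.1,0,0],[0,0.2,0,0],[0,0.2,0,0]]'; python3 -m crank '[[0,0.1,0,0],[0,0.1,0,0]]';python3 -m crank '[[0,0.1,0,0],[0,0.1,0,0]]'
```

```text
time: 11.7
eef_pos: [616.2, -112.8, 41.3]
eef_rot: [0.999, -0.046, -0.0, 0.0]
contact_force: [0.0, 0.1, -0.5]
gripper_width: -0.1
finger_force: 0.0
time: 11.87
eef_pos: [616.1, -113.7, 41.3]
eef_rot: [0.999, -0.046, 0.0, 0.0]
contact_force: [0.3, 0.6, 0.6]
gripper_width: -0.5
finger_force: 0.0
time: 12.03
eef_pos: [616.0, -114.7, 41.3]
eef_rot: [0.999, -0.046, -0.0, 0.0]
contact_force: [0.3, 0.6, -1.4]
gripper_width: -0.1
finger_force: 0.0
```

```bash
python3 -m crank '[[0,0.1,0,0],[0,0.1,0,0]]'; python3 -m crank '[[0,0.1,0,0],[0,0.1,0,0]]';python3 - <<'E'
from h import *
p,d=camera('wrist');c=get_calibration('wrist');cv2.imwrite('pics/w5.png',p[...,::-1])
P=cloud(d,c);a=-.0932;M=np.array([[np.cos(a),-np.sin(a)],[np.sin(a),np.cos(a)]])
print('tcp local',M.T@(sense()['eef_pos'][:2]-np.array([558.6,-203.1])))
hsv=cv2.cvtColor(p,cv2.COLOR_RGB2HSV)
o=((hsv[...,0]<18)&(hsv[...,1]>150)&(hsv[...,2]>80)&(d>0));o[:,450:]=0
Q=P[o];L=np.c_[(Q[:,:2]-[558.6,-203.1])@M,Q[:,2]]
h=L[L[:,2]>33];print(len(h),np.percentile(h,[1,50,99],axis=0).round(1) if len(h) else '')
m=(d>0)&(abs(P[...,2]-39)<5)
E
```

```text
time: 12.2
eef_pos: [615.9, -115.6, 41.3]
eef_rot: [0.999, -0.046, 0.0, -0.0]
contact_force: [-0.5, 1.0, 0.2]
gripper_width: 0.1
finger_force: 0.2
time: 12.37
eef_pos: [615.9, -116.3, 41.3]
eef_rot: [0.999, -0.046, -0.0, -0.0]
contact_force: [0.0, 1.6, 0.1]
gripper_width: -0.0
finger_force: 0.9
tcp local [48.94946746 91.74159496]
381 [[43.1 71.1 33.2]
 [58.  74.7 37.7]
 [63.3 78.6 39.1]]
```

View pics/w5.png

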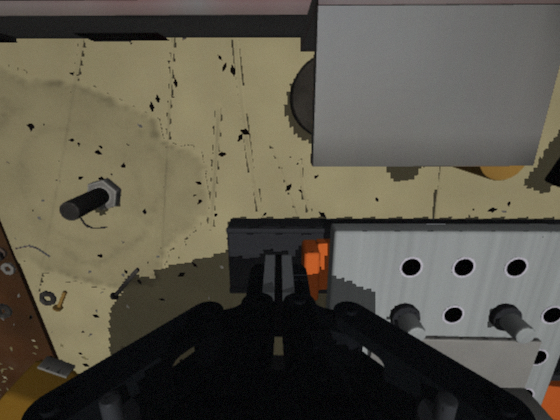

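The head is at local 78.6 (about 24 mm under the plate) and the force is starting to rise. Small steps from here until it is snug.

```bash
python3 -m crank '[[0,0.05,0,0],[0,0.05,0,0]]'; python3 -m crank '[[0,0.05,0,0],[0,0.05,0,0]]'; python3 -m crank '[[0,0.05,0,0],[0,0.05,0,0]]'
```

```text
time: 12.58
eef_pos: [615.8, -116.6, 41.3]
eef_rot: [0.999, -0.045, -0.0, -0.0]
contact_force: [-1.0, 4.7, 1.3]
gripper_width: -0.1
finger_force: 1.9
time: 12.75
eef_pos: [615.8, -116.9, 41.3]
eef_rot: [0.999, -0.045, -0.0, -0.001]
contact_force: [0.5, 5.7, 0.8]
gripper_width: 0.1
finger_force: 2.5
time: 12.92
eef_pos: [615.8, -117.1, 41.3]
eef_rot: [0.999, -0.045, -0.0, -0.001]
contact_force: [1.0, 6.1, 0.4]
gripper_width: 0.4
finger_force: 3.1
```

```bash
python3 -m crank '[[0,0.05,0,0],[0,0.05,0,0],[0,0.05,0,0]]'; python3 -m crank '[[0,-0.3,0,0],[0,-2,0,0],[0,-2.5,0,0],[0,-2.5,-3,0],[0,-2.5,-6,0],[0,-2.5,-6,0],[0,-2.5,-6,0]]'
python3 - <<'E'
from h import *
a=-.0932;M=np.array([[np.cos(a),-np.sin(a)],[np.sin(a),np.cos(a)]])
print(delta([*(M@[60,52]+[558.6,-203.1]),58],a))
E
```

```text
time: 13.17
eef_pos: [615.8, -117.3, 41.2]
eef_rot: [0.999, -0.045, -0.0, -0.001]
contact_force: [1.0, 7.3, 1.2]
gripper_width: 0.4
finger_force: 3.6
time: 13.75
eef_pos: [619.2, -94.4, 104.0]
eef_rot: [0.999, -0.046, 0.003, 0.001]
contact_force: [0.8, 0.2, 0.6]
gripper_width: -0.2
finger_force: 0.0
(array([0.94, 6.18, 4.61]), np.float64(0.002))
```

```bash
python3 -m crank '[[0.5,3.1,0,0],[0.9,6.2,0,0],[0.9,6.2,2.5,0],[0.9,6.2,4,0],[0.9,6.2,4.8,0],[0.9,6.2,5.2,0],[0.9,6.2,5.3,0],[0.9,6.2,5.35,0],[0.9,6.2,5.35,0],[0.9,6.2,5.35,0]]'; python3 -m crank '[[0,0,0.05,0],[0,0,0.05,0],[0,0,0.05,0]]'
```

```text
time: 14.58
eef_pos: [619.7, -157.1, 51.3]
eef_rot: [0.999, -0.046, -0.002, 0.001]
contact_force: [-21.2, 2.0, 27.1]
gripper_width: 0.1
finger_force: 13.4
time: 14.83
eef_pos: [619.7, -157.1, 51.2]
eef_rot: [0.999, -0.046, -0.002, 0.001]
contact_force: [-22.8, 2.6, 29.6]
gripper_width: 0.0
finger_force: 14.7
```

It stands firm (z 51.2 at about 29 N, only 0.3 mm lower). I'll ease off in steps, retreat and check.

```bash
python3 -m crank '[[0,0,-0.15,0],[0,0,-0.25,0],[0,0,-0.25,0],[0,0,-0.25,0]]'; python3 -m crank '[[0,0,-1,0],[0,0,-4,0],[0,0,-8,0],[-2,0,-12,0],[-6,0,-15,0],[-9,0,-17,0],[-9,0,-17,0],[-9,0,-17,0],[-9,0,-17,0]]'
python3 - <<'E'
from h import *
p,d=camera('wrist');c=get_calibration('wrist');cv2.imwrite('pics/w6.png',p[...,::-1])
P=cloud(d,c);z=P[...,2]
n,l,st,_=cv2.connectedComponentsWithStats(((abs(z-38)<4)&(d>0)).astype(np.uint8));k=1+st[1:,4].argmax()
Q=P[l==k];print(cv2.minAreaRect(Q[:,:2].astype(np.float32)))
A=np.c_[Q[:,:2]-[558.6,-203.1],np.ones(len(Q))];print('plane',np.linalg.lstsq(A,Q[:,2],rcond=None)[0])
hsv=cv2.cvtColor(p,cv2.COLOR_RGB2HSV)
o=((hsv[...,0]<18)&(hsv[...,1]>150)&(hsv[...,2]>120)&(d>0)).astype(np.uint8)
n,l,st,_=cv2.connectedComponentsWithStats(o);a=-.0932;M=np.array([[np.cos(a),-np.sin(a)],[np.sin(a),np.cos(a)]])
for i in range(1,n):
    if st[i,4]>80:
        q=P[l==i];L=(q[:,:2]-[558.6,-203.1])@M;print(st[i],np.percentile(L,[1,99],axis=0).round(1).tolist(),np.median(q[:,2]))
E
```

```text
time: 15.17
eef_pos: [620.7, -157.0, 51.4]
eef_rot: [0.999, -0.046, -0.001, 0.001]
contact_force: [-8.9, -0.3, 13.2]
gripper_width: -0.0
finger_force: 6.7
time: 15.92
eef_pos: [531.7, -148.0, 219.3]
eef_rot: [0.999, -0.046, -0.0, 0.0]
contact_force: [-0.2, -0.0, -0.2]
gripper_width: 0.1
finger_force: 0.0
((557.7687377929688, -202.66688537597656), (130.0601348876953, 149.1694793701172), 84.68510437011719)
plane [-3.93317740e-03 -5.43092008e-04  3.78308765e+01]
[252  93  14  30 383] [[35.3, 65.1], [63.4, 77.9]] 35.77370973303596
[435  93  12  30 233] [[36.2, -119.2], [63.8, -102.2]] 36.47061710109182
[398  94  36  29 899] [[35.6, -101.9], [62.6, -72.3]] 23.98855688880002
[226 188  36  29 852] [[-63.6, 71.3], [-36.2, 107.9]] 24.77581867322465
[386 190  30  25 653] [[-64.7, -98.9], [-37.3, -70.9]] 24.127213419733835
[417 193  10  25 175] [[-65.3, -115.9], [-37.4, -99.3]] 36.7022163233824
```

View pics/w6.png

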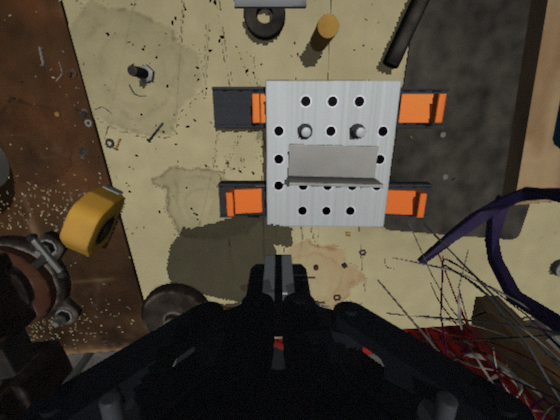

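Picture: far-left wedge home at (259,108), the other three unmoved, plate shifted about 1 mm, offcut in place. I'll compare the levelness with the earlier picture to rule out camera tilt error.

```bash
python3 - <<'E'
from h import *
import pickle
D=np.load('w1.npz')
def fit(d,c):
    P=cloud(d,c);z=P[...,2]
    n,l,st,_=cv2.connectedComponentsWithStats(((abs(z-38)<4)&(d>0)).astype(np.uint8));Q=P[l==1+st[1:,4].argmax()]
    print('plate',np.linalg.lstsq(np.c_[Q[:,:2]-[558.6,-203.1],np.ones(len(Q))],Q[:,2],rcond=None)[0].round(4))
    m=(d>0)&(abs(z)<8)&(P[...,0]>450)&(P[...,0]<680)&(P[...,1]>-330)&(P[...,1]<-60);Q=P[m]
    print('bench',np.linalg.lstsq(np.c_[Q[:,:2]-[558.6,-203.1],np.ones(len(Q))],Q[:,2],rcond=None)[0].round(4))
fit(D['d'],pickle.load(open('w1.pkl','rb')))
_,d=camera('wrist');fit(d,get_calibration('wrist'))
E
```

```text
plate [ 1.00000e-03 -9.00000e-04  3.94403e+01]
bench [-1.5000e-03 -1.1100e-02  2.7443e+00]
plate [-3.30000e-03 -7.00000e-04  3.83692e+01]
bench [-0.0049 -0.0104  1.3513]
```

```bash
python3 -c "
from cell import *
print(sign_off())"
```

```text
the job is handed in; nothing more can be done
None
```

The far left corner was the one that gave; I pushed its wedge home to about 24 mm under the plate, and pressed again it stood firm at about 30 N (harder than planned), the plate shifting about 1 mm and staying level to within what the camera can show; handed in, no verdict returned.

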